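# Tip up the sprung hold-down and take out the shaker

## Task

The small shaker is kept in its wooden holder by a sprung hold-down lever. Press the red pad of the lever down firmly but not roughly, until its stop is felt, so that the black cap tips up off the shaker; keep it pressed while you swing the lever well aside (clockwise seen from above), and let go, with the shaker still standing undisturbed in its collar. Then lift the shaker out, stand it upright well on the round cork coaster, set down and not dropped, and leave the lever aside and the glassware undisturbed.

Things in the scene. Friction and masses are not known exactly. Their poses are not given: they have to be found in the camera images.
- holder: Fixed holder: wooden board 225 x 90 x 18 mm with a steel post, on it a lever, and a collar for the shaker. Origin on the post's vertical axis at worktop height; +x points along the board from post to collar, +z up. The lever (12 mm wide steel bar) tips see-saw fashion on the post and can also swing round it. More than 18 N on holder or lever is rough.
- post_axis (a point): Point on the post's axis, on top of the board; axes as the holder's. The post is telescopic, set to an unknown height within 16 mm that is not reported. About 3 to 5.5 N on the lever's pad tips it, rising slowly, up to a yielding stop (pad low, cap high) where force climbs some 4 N per mm: 8 to 14 N is firmly on the stop. Only near it does the cap surely clear the shaker.
- pad_place (a point): Fixed point on the worktop below the red pad's centre at swing 0, 110 mm from the post axis. The pad is 46 mm along the lever, 64 mm across, with a ridge 5 mm thick, 10 mm tall along both side edges (55 mm free between them). Its surface starts anywhere from 105 to 142 mm above the worktop and is 82 to 104 mm above it at the stop: not reported, to be felt.
- cap_place (a point): Fixed point at the shaker's top, as it stands in the collar (108 mm above the worktop), under the lever's black cap. The cap, 110 mm from the post axis, is 58 mm across, 50 mm inside, its rim hanging 13 mm over the shaker's top. A spring presses it down; let go, the lever tips back down and keeps its swing angle.
- swing (a joint): Swing of the lever about the vertical post axis, rad, 0 with the cap over the collar, growing clockwise seen from above, to 1.2 at its end; it swings that way only; takes about 1.1 N sideways at the pad (friction). The pad's centre lies at 110 mm x (-cos, +sin) of this angle from the post axis in the holder's x, y. Well aside means beyond 0.8 rad.
- pocket (a point): Centre of the floor inside the shaker's steel collar (on the board, 18 mm above the worktop; collar 48 mm inside, 56 mm outside, 14 mm tall); axes as the holder's.
- shaker: Small glass salt shaker with a domed grey top, round, 39 mm across where it is gripped (44 at the widest), 90 mm tall, about 0.12 kg; origin at the centre of its underside, +z up its axis. It stands in the collar at the start.
- coaster: Round cork coaster, 110 mm across, 8 mm thick, fixed to the worktop; origin at the centre of its underside. It lies either left or right of the holder, the note pad on the other side.
- pad: Note pad lying on the worktop, 115 x 76 x 11 mm, fixed; origin at the centre of its underside. A bystander.
- coupe_3: Clear stemmed glass, 95 mm across, 124 mm tall, standing behind the holder; origin at the centre of its foot. A bystander.
- coupe_gilt_1: Gold-rimmed stemmed glass, 92 mm across, 121 mm tall, standing behind and left; origin at the centre of its foot. A bystander.
Things that resemble listed ones, but are neither listed nor needed, are in the scene too. Leave any green or turquoise look-alike of the shaker alone.

How it is judged (in metres and radians):
On the way, in this order (a step that is already met when the one before it is completed fails the run):
1. the pad is pressed firmly onto its stop (7.5 N or more for 0.15 s) before the lever is swung, the shaker standing in its collar (contact force between the fingers and holder above 7.5 N and value of joint swing below 0.15 rad and x of the grasp point in the frame of holder below -0.05 m and horizontal distance between shaker and pocket below 0.01 m and z of shaker in the frame of pocket below 0.008 m and angle between shaker's own z axis and vertical below 0.12 rad), for 0.15 s.
2. the red pad is pressed (over 2 N) and the lever swings at least 0.4 rad round the post, driven from the pad's side, the shaker still standing in its collar (value of joint swing above 0.4 rad and contact force between the fingers and holder above 2 N and x of the grasp point in the frame of holder below -0.02 m and horizontal distance between shaker and pocket below 0.01 m and z of shaker in the frame of pocket below 0.008 m and angle between shaker's own z axis and vertical below 0.12 rad), for 0.05 s.
3. the lever is left more than 0.8 rad aside, let go, with the shaker still upright in its collar (value of joint swing above 0.8 rad and contact force between the fingers and holder below 0.1 N and horizontal distance between shaker and pocket below 0.01 m and z of shaker in the frame of pocket below 0.008 m and angle between shaker's own z axis and vertical below 0.12 rad), for 0.2 s.
4. the shaker is lifted out above its collar (z of shaker in the frame of pocket above 0.02 m), for 0.1 s.
At the end, for the whole second after the job is handed in: The shaker stands upright (within 0.08 rad) and at rest on the cork coaster, its axis within 35 mm of the coaster's centre and its underside 4 to 12 mm above the worktop, released; the lever is still more than 0.8 rad aside (horizontal distance between shaker and coaster below 0.035 m and height (world z) of shaker between 0.004 and 0.012 m and angle between shaker's own z axis and vertical below 0.08 rad and linear speed of shaker below 0.02 m/s and contact force between the fingers and shaker below 0.1 N and value of joint swing above 0.8 rad); the robot touches nothing.
It fails at once if the fingers load the holder or its lever with more than 18 N (contact force between the fingers and holder above 18 N).
It fails at once if the rest of the robot strikes the holder with more than 18 N (contact force between the arm and holder above 18 N).
It fails at once if the shaker tips by more than 0.35 rad (angle between shaker's own z axis and vertical above 0.35 rad).
It fails at once if the shaker is dropped or knocked: it moves faster than 0.45 m/s out of the fingers (linear speed of shaker above 0.45 m/s and contact force between the fingers and shaker below 0.05 N).
It fails at once if a bystander glass is moved by more than 15 mm (distance of any of coupe_3, coupe_gilt_1 from where it was at the start of the episode above 0.015 m).
It also fails if it takes over 67 s, if anything falls off the work surface, if the arm or the gripper's body presses on something with over 40 N, if the wrist force passes 120 N, or if a joint passes its speed limit or range.

## Robot

A 6-joint arm with a two-finger parallel gripper is mounted at the origin on a cart in front of the work surface, level with it; the furniture and walls round the work are solid. World frame = base frame: x ahead of the robot, y to its left, z up, the work surface at z = 0. Lengths are in mm, angles in rad, forces in N, time in s.
With the tool pointing down it reaches from about 400 to 925 mm from the base axis. Payload 12.5 kg.
Tool frame: the origin (TCP) lies at the very end of the fingers, on their centre line; the grasp point (between the pads) lies 19 mm behind it; z points along the fingers, y is the line along which they close (so a half turn about z gives the same grasp; the last joint's range is limited). The gripper opens to 95 mm and grips with 3 to 60 N. Pads are 20 mm wide; open, the fingers measure 119 mm over their backs; the gripper's body (75 mm by 180 mm) begins 59 mm behind the grasp point.
Start: joints at [-1.357, 0.491, 1.559, -0, 1.092, -0.106], TCP at [196.509, -593.322, 214.661] pointing down, gripper open.
Joint ranges: [-3.1, 3.1], [-0.84, 2.19], [0.05, 2.79], [-1.13, 4.28], [0.06, 2.93], [-2.69, 2.69]. Speed limits (rad/s): [2.22, 2.22, 2.79, 3.14, 3.14, 3.14].

## Interface

Orientations are given as [roll, pitch, yaw] about the fixed x, y, z axes, in that order (R = Rz(yaw) Ry(pitch) Rx(roll)).
In Python, from cell import * gives the robot as it stands.
- The arm moves only by the tool jog_arm, never from a script. Its argument "targets" is a list of rows, each an object with "turn": the turn, a rotation vector about the world's x, y, z in degrees, a list of three; "slide": the shift along the world's x, y, z in mm, a list of three; "claw": the opening in per cent of the stroke, from 0 (shut) to 100 (fully open). In form: [{"turn": [wx, wy, wz], "slide": [x, y, z], "claw": claw}, ...]. A call has 1 to 5 rows; each row shifts and turns the commanded pose from where the row before left it; what a row does not reach is not made up. A row lasts 1/8 s, in which the tool goes at most 62.5 mm and 10.7 degrees, less where a joint would pass 70% of its speed; a pose out of reach is approached as far as the arm can. A call with a gripper value outside its range is refused whole. The fingers move at their own pace and stop on an object; the grip force is fixed at half the most. Time passes only in rows, so rows that do not move let the fingers close. It gives the time, the measured TCP pose, the force, the opening and the grip force at its end, in the units of the state.
- state(): the state, without advancing time (a new reading comes with each control period).
- read_camera(name): name is "scene" or "top" or "wrist"; returns a dict with "frame" (480x640x3 uint8, blue, green, red), "mtx" (3x3 intrinsics, pixels), "R" (3x3) and "t" (3): a world point X has camera coordinates R X + t. Camera axes: x right, y down, z forward; pixel columns grow to the right and rows downward; lengths in mm; the calibration is good to about 2 mm. A picture is of the moment at which its call begins. There is no depth.
- job_done(): hands the job in; it is judged then, once.
Trained networks look in the newest picture that a camera, given by its name, has taken for a name from the list of things; names that differ only in an ending like _2 or _b are one class to them, and where a whole thing is asked for, a point or a joint stands for the part that bears it (a point fixed in the world has none). Each returns a list of dicts, best first, with "conf" (0 to 1); they miss things now and then, are a little off and sometimes report something else, mostly with a low value. They report only what shows in the picture. A call takes as long as a camera call. They do not tell look-alikes from the thing itself.
- look_for(query, camera): "xy" ([column, row] in pixels, amid what is visible of it).
The state is a dict: "t": time; "joints": joint angles; "qvel": joint speeds; "tau": joint torques, N m; "eef_pos": TCP position; "tcp_rot": TCP orientation; "ft_force": force on the tool from outside, world axes, zero at the start; "moment": the same for the moment, N m; "opening": opening from 0.0 (shut) to 1.0 (fully open); "grip_force": force on a finger pad.
Only numpy, scipy, OpenCV 4.12 (cv2) and the standard library are available. Lean on these libraries where they do the work, as an engineer would, in place of code of your own. Each camera call takes 0.05 s, during which the arm holds its last target. There are 200 camera calls.

## Working session

There is one attempt and no reset: what is moved stays moved. The work goes in short steps, Python scripts to look and compute and a tool call to move; the robot and the scene stay as the last step left them, time stands still between calls to the robot, and variables do not carry over. Pictures are saved under pics/ and viewed, at most 10 in all, crops included, and the job is handed in when it is done.

Besides the shell and the picture viewer there is one more tool, called after "Request:" as a command line: name --argument value ..., lists and objects as JSON in quotes. jog_arm: Moves the arm, as the interface text tells. Its arguments: {"type":"object","properties":{"targets":{"type":"array","items":{"type":"object","properties":{"turn":{"type":"array","items":{"type":"number"}},"slide":{"type":"array","items":{"type":"number"}},"claw":{"type":"number"}}}}},"required":["targets"]}

```bash
mkdir -p pics; cat > h.py <<'E'
from cell import *
import numpy as np, cv2
def ray(c,uv):
    d=np.linalg.inv(c["mtx"])@np.array([uv[0],uv[1],1.]); R=np.array(c["R"]);t=np.array(c["t"])
    return -R.T@t, R.T@d
def onz(c,uv,z):
    o,d=ray(c,uv); return o+d*(z-o[2])/d[2]
def tri(obs):
    A=np.zeros((3,3));b=np.zeros(3)
    for c,uv in obs:
        o,d=ray(c,uv);d=d/np.linalg.norm(d);P=np.eye(3)-np.outer(d,d);A+=P;b+=P@o
    X=np.linalg.solve(A,b); return X,[np.linalg.norm(np.cross(ray(c,uv)[0]-X,ray(c,uv)[1]/np.linalg.norm(ray(c,uv)[1]))) for c,uv in obs]
def proj(c,X):
    p=np.array(c["mtx"])@(np.array(c["R"])@np.array(X,float)+np.array(c["t"])); return p[:2]/p[2]
E
python3 - <<'E'
from h import *
np.set_printoptions(precision=1,suppress=True)
ims=[]
for n in ["top","scene"]:
    c=read_camera(n); cv2.imwrite(f"pics/{n}0.png",c["frame"]); print(n,ray(c,(320,240)))
    for q in ["holder","post_axis","swing","shaker","coaster","pad","coupe_3","coupe_gilt_1"]:
        print(q,[(np.round(r["xy"]),round(r["conf"],2),onz(c,r["xy"],0)) for r in look_for(q,n)[:3]])
E
```

```text
top (array([ 433.7,  -15.8, 1452.8]), array([ 0.1,  0. , -1. ]))
holder [(array([332., 266.]), 0.6, array([524.7, -45. ,   0. ]))]
post_axis [(array([332., 266.]), 0.59, array([527.2, -44.8,   0. ]))]
swing [(array([345., 264.]), 0.82, array([530.7, -81.9,   0. ]))]
shaker [(array([264., 266.]), 0.74, array([529.8, 144.8,   0. ])), (array([305., 310.]), 0.71, array([406.3,  33.7,   0. ])), (array([274., 307.]), 0.71, array([416.4, 119.4,   0. ]))]
coaster [(array([432., 284.]), 0.61, array([ 469.4, -318.1,    0. ]))]
pad [(array([197., 316.]), 0.68, array([397.9, 330.9,   0. ]))]
coupe_3 [(array([336., 265.]), 0.5, array([528.6, -55.4,   0. ]))]
coupe_gilt_1 [(array([215., 211.]), 0.57, array([687.9, 279.6,   0. ]))]
scene (array([-370.5,  566.7,  629.8]), array([ 0.8, -0.5, -0.4]))
holder [(array([325., 275.]), 0.57, array([588.9, -69. ,   0. ]))]
post_axis [(array([322., 273.]), 0.76, array([599.7, -66.2,   0. ]))]
swing [(array([297., 275.]), 0.72, array([627. ,  -9.6,   0. ])), (array([305., 246.]), 0.71, array([ 761.7, -114.4,    0. ]))]
shaker [(array([230., 304.]), 0.97, array([589.6, 194.6,   0. ])), (array([296., 276.]), 0.96, array([623.6,  -5. ,   0. ])), (array([300., 311.]), 0.93, array([476.3,  73.9,   0. ]))]
coaster []
pad [(array([202., 367.]), 0.87, array([407.9, 333.1,   0. ])), (array([321., 270.]), 0.7, array([613.3, -73.5,   0. ]))]
coupe_3 [(array([273., 232.]), 0.88, array([900.9, -83.8,   0. ]))]
coupe_gilt_1 [(array([177., 264.]), 0.56, array([853. , 232.5,   0. ]))]
```

View pics/top0.png

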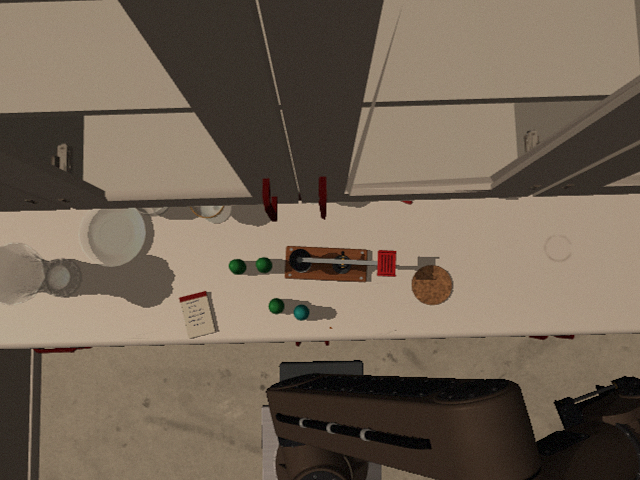

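View pics/scene0.png

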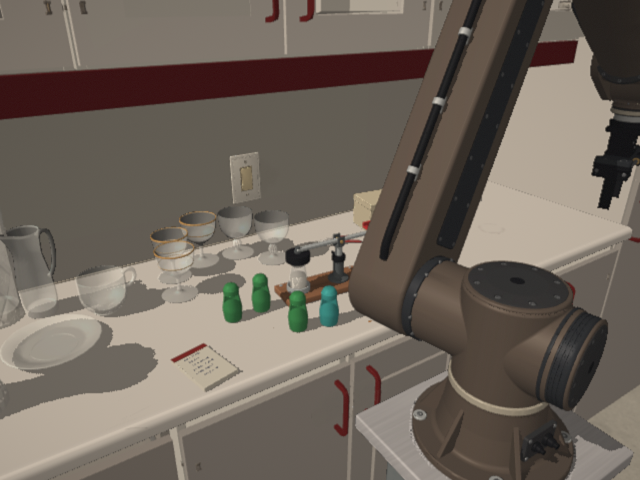

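The top view shows the holder board at about (285–368, 247–282), with the cap at (300,260), the post near (342,262) and the red pad at (387,263). The coaster is at (432,285). The look-alikes are green at (237,266), (263,265) and (276,306), and teal at (301,312). In the scene view the coupe behind the holder has its foot near (273,258).

```bash
python3 - <<'E'
from h import *
np.set_printoptions(precision=1,suppress=True)
s=state(); print(s["tcp_rot"],s["ft_force"])
c=read_camera("top"); f=c["frame"].astype(int); b,g,r=f[...,0],f[...,1],f[...,2]
hsv=cv2.cvtColor(c["frame"],cv2.COLOR_BGR2HSV)
def blob(m,box):
    k=np.zeros_like(m,np.uint8); x0,y0,x1,y1=box; k[y0:y1,x0:x1]=m[y0:y1,x0:x1]; n,l,st,ce=cv2.connectedComponentsWithStats(k); i=1+np.argmax(st[1:,4]); return (l==i).astype(np.uint8),ce[i],st[i]
red=((r>130)&(g<60)).astype(np.uint8); m,ce,st=blob(red,(370,240,405,285)); print("redpad",ce,st,onz(c,ce,105),onz(c,ce,140))
br=((hsv[...,1]>90)&(r>b+25)&(r>40)).astype(np.uint8); m,ce,st=blob(br,(278,240,374,290)); pts=np.argwhere(m)[:,::-1].astype(np.float32)
rc=cv2.minAreaRect(pts); print("board",rc,onz(c,rc[0],18),[onz(c,p,18) for p in cv2.boxPoints(rc)])
m,ce,st=blob(br,(405,262,460,310)); e=cv2.minEnclosingCircle(np.argwhere(m)[:,::-1].astype(np.float32)); print("coaster",ce,e,onz(c,e[0],8),e[1]*1453/c["mtx"][0][0])
c=read_camera("scene"); print("coupe foot",onz(c,(273,258),0), onz(c,(271,214),124))
E
```

```text
[3.1 0.  0.3] [ 0.  -0.1  1.7]
redpad [385.  263.1] [378 253  18  23 173] [ 523.1 -179.3  105. ] [ 520.8 -175.1  140. ]
board ((325.5216064453125, 263.535888671875), (82.16698455810547, 32.66236114501953), 2.6630005836486816) [531.9 -27.1  18. ] [array([495.3,  88.3,  18. ]), array([585. ,  82.5,  18. ]), array([ 568.6, -143. ,   18. ]), array([ 479.2, -135.8,   18. ])]
coaster [431.5 284.7] ((431.4332275390625, 284.67913818359375), 20.3743896484375) [ 467.1 -316.2    8. ] 56.50397880564066
coupe foot [745.8  -1.7   0. ] [760.4  -8.8 124. ]
```

Request:
jog_arm --targets '[{"turn": [0, 0, 7], "slide": [31, 41, 10], "claw": 0}, {"turn": [0, 0, 7], "slide": [31, 41, 10], "claw": 0}, {"turn": [0, 0, 7], "slide": [31, 41, 10], "claw": 0}, {"turn": [0, 0, 7], "slide": [31, 41, 10], "claw": 0}, {"turn": [0, 0, 7], "slide": [31, 41, 10], "claw": 0}]'

```text
t: 1.62
eef_pos: [352.3, -387.0, 265.2]
tcp_rot: [3.141, 0.0, 0.934]
ft_force: [0.2, 0.4, 1.1]
opening: 0.53
grip_force: 0.0
```

Request:
jog_arm --targets '[{"turn": [0, 0, 7], "slide": [31, 41, 10], "claw": 0}, {"turn": [0, 0, 7], "slide": [31, 41, 10], "claw": 0}, {"turn": [0, 0, 7], "slide": [31, 41, 10], "claw": 0}, {"turn": [0, 0, 7], "slide": [31, 41, 10], "claw": 0}, {"turn": [0, 0, 7], "slide": [31, 41, 10], "claw": 0}]'

```text
t: 2.25
eef_pos: [507.3, -181.8, 315.2]
tcp_rot: [3.141, 0.0, 1.546]
ft_force: [0.6, -1.1, -0.6]
opening: 0.022
grip_force: 0.0
```

```bash
python3 - <<'E'
from h import *
np.set_printoptions(precision=3,suppress=True)
s=state(); print(s["t"],s["eef_pos"],s["tcp_rot"],s["ft_force"],s["opening"],s["joints"])
c=read_camera("wrist"); cv2.imwrite("pics/w1.png",c["frame"]); np.savez("w1.npz",**{k:np.array(v) for k,v in c.items()}); print(ray(c,(320,240)))
for q in ["holder","post_axis","swing","shaker","coaster"]:
    print(q,[(np.round(r["xy"]),round(r["conf"],2),onz(c,r["xy"],0)) for r in look_for(q,"wrist")[:3]])
E
```

```text
2.25 [ 507.341 -181.815  315.181] [3.141 0.    1.546] [ 0.586 -1.139 -0.596] 0.022229524459523815 [-0.467  0.276  1.625  0.     1.24  -0.441]
(array([ 509.605, -110.859,  483.755]), array([ 0.004, -0.237, -0.972]))
holder [(array([333., 110.]), 0.8, array([533.768, -49.671,   0.   ]))]
post_axis [(array([331., 108.]), 0.63, array([530.447, -46.191,   0.   ]))]
swing [(array([335., 137.]), 0.8, array([535.947, -83.894,   0.   ]))]
shaker [(array([221.,  22.]), 0.72, array([392.975,  59.133,   0.   ])), (array([329.,  39.]), 0.62, array([529.339,  36.407,  -0.   ]))]
coaster [(array([285., 278.]), 0.9, array([ 456.953, -287.55 ,    0.   ]))]
```

View pics/w1.png

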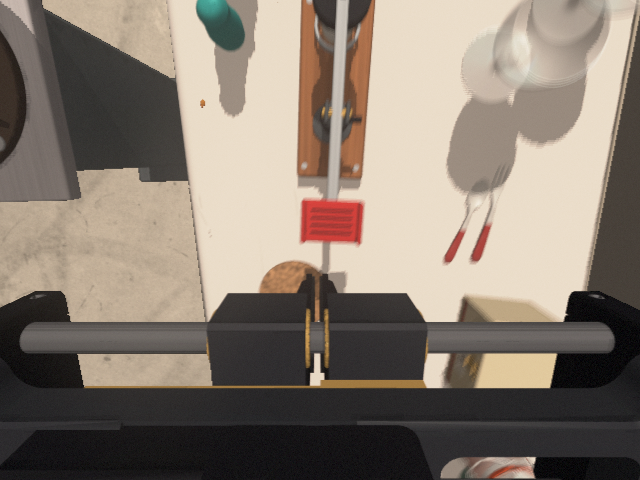

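The wrist view shows the red pad at (302–362, 200–243) and the board's near corners at (297,174) and (361,178). The post base is near (333,135), the cap at (340,10) and the coaster at (290,280).

Request:
jog_arm --targets '[{"turn": [0, 0, 0], "slide": [-5, 35, 0], "claw": 0}, {"turn": [0, 0, 0], "slide": [-5, 35, 0], "claw": 0}, {"turn": [0, 0, 0], "slide": [0, 30, 0], "claw": 0}, {"turn": [0, 0, 0], "slide": [0, 0, 0], "claw": 0}]'

```text
t: 3.05
eef_pos: [496.0, -83.1, 314.7]
tcp_rot: [3.142, 0.0, 1.541]
ft_force: [-0.4, 0.5, 0.0]
opening: 0.008
grip_force: 0.0
```

```bash
python3 - <<'E'
from h import *
np.set_printoptions(precision=3,suppress=True)
s=state(); print(s["t"],s["eef_pos"],s["ft_force"])
c=read_camera("wrist"); cv2.imwrite("pics/w2.png",c["frame"]); np.savez("w2.npz",**{k:np.array(v) for k,v in c.items()})
for q in ["post_axis","swing","shaker"]:
    print(q,[(np.round(r["xy"]),round(r["conf"],2)) for r in look_for(q,"wrist")[:3]])
E
```

```text
3.05 [495.986 -83.135 314.725] [-0.441  0.467  0.036]
post_axis [(array([340., 163.]), 0.88)]
swing [(array([351., 125.]), 0.72)]
shaker [(array([344.,  21.]), 0.98), (array([238., 113.]), 0.65), (array([247.,  53.]), 0.61)]
```

View pics/w2.png

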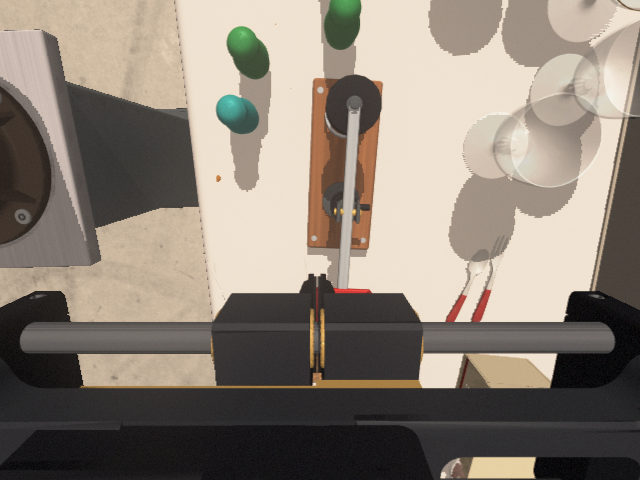

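The second wrist view shows the board corners at (314,79), (382,82), (308,245) and (368,249). The cap is centred at (354,105), the pivot is at (345,210), and the pad's near edge is at row 290. Look-alikes stand at (343,10), (242,40) and (235,110).

```bash
python3 - <<'E'
from h import *
np.set_printoptions(precision=1,suppress=True)
a=dict(np.load("w1.npz"));c=dict(np.load("w2.npz"))
def blob(c,box):
    h=cv2.cvtColor(c["frame"],cv2.COLOR_BGR2HSV); m=((h[...,1]>90)&((h[...,0]<15)|(h[...,0]>175))&(h[...,2]>50)).astype(np.uint8)
    k=np.zeros_like(m);x0,y0,x1,y1=box;k[y0:y1,x0:x1]=m[y0:y1,x0:x1];n,l,st,ce=cv2.connectedComponentsWithStats(k);i=1+np.argmax(st[1:,4]);return np.argwhere(l==i)[:,::-1].astype(np.float32),st[i],ce[i]
for uv in [(314,79),(382,82),(308,245),(368,249)]: print("w2 corner",onz(c,uv,18))
for uv in [(297,174),(361,178)]: print("w1 corner",onz(a,uv,18))
p,st,ce=blob(a,(290,188,375,255)); rc=cv2.minAreaRect(p);print("pad w1",rc,st)
f=a["mtx"][0][0];print("f",f)
for z in(95,110,120,130,140): print(z,onz(a,rc[0],z),[np.round(onz(a,q,z)) for q in cv2.boxPoints(rc)])
print("pad edge",tri([(a,(331,199.5)),(c,(352,290))]))
for z in (110,125,135): print("cap",onz(c,(354,104),z))
print("pivot w1/w2",tri([(a,(333,118)),(c,(345,210))]))
print("coaster w1",[onz(a,q,8) for q in [(260,285),(285,262)]])
E
```

```text
w2 corner [498.   84.7  18. ]
w2 corner [584.3  78.6  18. ]
w2 corner [ 482.5 -132.5   18. ]
w2 corner [ 568.5 -141.    18. ]
w1 corner [ 482.4 -131.4   18. ]
w1 corner [ 569.4 -138.9   18. ]
pad w1 ((331.5655822753906, 220.66307067871094), (61.996185302734375, 44.82855987548828), 2.0454084873199463) [ 301  198   63   47 2581]
f 335.1228362370063
95 [ 525.3 -182.7   95. ] [array([ 487., -207.,   95.]), array([ 491., -154.,   95.]), array([ 562., -159.,   95.]), array([ 561., -212.,   95.])]
110 [ 524.7 -179.9  110. ] [array([ 488., -204.,  110.]), array([ 492., -153.,  110.]), array([ 560., -157.,  110.]), array([ 559., -208.,  110.])]
120 [ 524.3 -178.   120. ] [array([ 488., -201.,  120.]), array([ 492., -151.,  120.]), array([ 559., -156.,  120.]), array([ 558., -206.,  120.])]
130 [ 523.9 -176.2  130. ] [array([ 489., -199.,  130.]), array([ 493., -150.,  130.]), array([ 558., -154.,  130.]), array([ 556., -203.,  130.])]
140 [ 523.5 -174.3  140. ] [array([ 490., -196.,  140.]), array([ 493., -149.,  140.]), array([ 556., -153.,  140.]), array([ 555., -200.,  140.])]
pad edge (array([ 527.5, -150.2,  150. ]), [np.float64(4.724005532452171), np.float64(4.724005532451961)])
cap [538.8  40.6 110. ]
cap [537.1  38.5 125. ]
cap [536.1  37.1 135. ]
pivot w1/w2 (array([528.5, -70.3, 105. ]), [np.float64(0.4736125620779217), np.float64(0.473612562077866)])
coaster w1 [array([ 419.1, -294.7,    8. ]), array([ 458.8, -259.3,    8. ])]
```

Request:
jog_arm --targets '[{"turn": [0, 0, 0], "slide": [6.5, -30, -30], "claw": 0}, {"turn": [0, 0, 0], "slide": [6.5, -30, -40], "claw": 0}, {"turn": [0, 0, 0], "slide": [6.5, -24, -40], "claw": 0}, {"turn": [0, 0, -2], "slide": [6.5, -12, -40], "claw": 0}, {"turn": [0, 0, 0], "slide": [0, 0, 0], "claw": 0}]'

```text
t: 3.88
eef_pos: [521.4, -180.4, 162.3]
tcp_rot: [-3.137, -0.002, 1.504]
ft_force: [-0.2, 0.2, 0.1]
opening: 0.002
grip_force: 0.0
```

```bash
python3 - <<'E'
from h import *
np.set_printoptions(precision=1,suppress=True)
s=state(); print(s["t"],s["eef_pos"],s["ft_force"])
c=read_camera("wrist"); f=c["frame"].copy()
for z in (110,125,140): cv2.circle(f,tuple(int(v) for v in proj(c,(522.5,-179,z))),2,(255,0,0),-1)
cv2.imwrite("pics/w3.png",f)
E
```

```text
3.875 [ 521.4 -180.4  162.3] [-0.2  0.2  0.1]
```

View pics/w3.png

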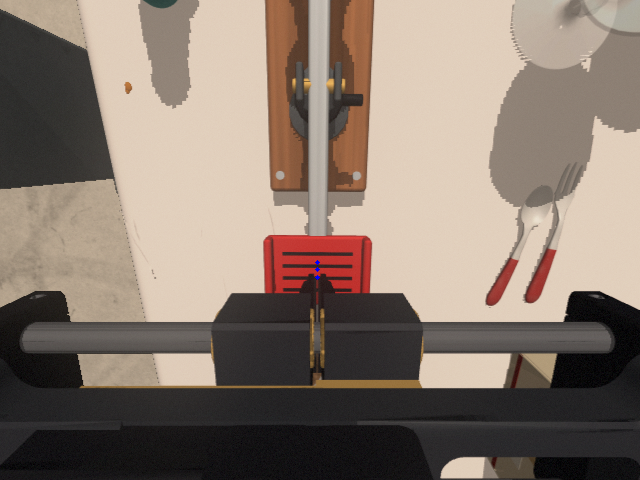

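The fingers are centred between the ridges, with the pad at (265–370, 236–300).

Request:
jog_arm --targets '[{"turn": [0, 0, 0], "slide": [0.5, 0.5, -6], "claw": 0}, {"turn": [0, 0, 0], "slide": [0, 0, -6], "claw": 0}, {"turn": [0, 0, 0], "slide": [0, 0, -6], "claw": 0}, {"turn": [0, 0, 0], "slide": [0, 0, -3], "claw": 0}, {"turn": [0, 0, 0], "slide": [0, 0, -2], "claw": 0}]'

```text
t: 4.55
eef_pos: [523.0, -178.7, 141.6]
tcp_rot: [3.141, 0.0, 1.507]
ft_force: [-0.1, -0.3, 0.2]
opening: 0.006
grip_force: 0.0
```

Request:
jog_arm --targets '[{"turn": [0, 0, 0], "slide": [0, 0, -2], "claw": 0}, {"turn": [0, 0, 0], "slide": [0, 0, -2], "claw": 0}, {"turn": [0, 0, 0], "slide": [0, 0, -2], "claw": 0}, {"turn": [0, 0, 0], "slide": [0, 0, -2], "claw": 0}, {"turn": [0, 0, 0], "slide": [0, 0, -2], "claw": 0}]'

```text
t: 5.18
eef_pos: [523.0, -178.8, 131.5]
tcp_rot: [3.142, 0.0, 1.507]
ft_force: [0.3, -0.0, -0.7]
opening: 0.004
grip_force: 0.0
```

Request:
jog_arm --targets '[{"turn": [0, 0, 0], "slide": [0, 0, -2], "claw": 0}, {"turn": [0, 0, 0], "slide": [0, 0, -2], "claw": 0}, {"turn": [0, 0, 0], "slide": [0, 0, -2], "claw": 0}, {"turn": [0, 0, 0], "slide": [0, 0, -2], "claw": 0}, {"turn": [0, 0, 0], "slide": [0, 0, -2], "claw": 0}]'

```text
t: 5.8
eef_pos: [523.1, -179.0, 121.7]
tcp_rot: [3.141, 0.0, 1.507]
ft_force: [-0.8, -0.2, 3.7]
opening: 0.005
grip_force: 1.9
```

Request:
jog_arm --targets '[{"turn": [0, 0, 0], "slide": [0, 0, -2], "claw": 0}, {"turn": [0, 0, 0], "slide": [0, 0, -2], "claw": 0}, {"turn": [0, 0, 0], "slide": [0, 0, -2], "claw": 0}, {"turn": [0, 0, 0], "slide": [0, 0, -2], "claw": 0}, {"turn": [0, 0, 0], "slide": [0, 0, 0], "claw": 0}]'

```text
t: 6.42
eef_pos: [523.0, -178.7, 113.5]
tcp_rot: [-3.141, -0.0, 1.507]
ft_force: [-0.0, 0.3, 4.3]
opening: 0.003
grip_force: 1.9
```

Request:
jog_arm --targets '[{"turn": [0, 0, 0], "slide": [0, 0, -2], "claw": 0}, {"turn": [0, 0, 0], "slide": [0, 0, -2], "claw": 0}, {"turn": [0, 0, 0], "slide": [0, 0, -2], "claw": 0}, {"turn": [0, 0, 0], "slide": [0, 0, -2], "claw": 0}, {"turn": [0, 0, 0], "slide": [0, 0, -1], "claw": 0}]'

```text
t: 7.05
eef_pos: [523.0, -178.8, 104.5]
tcp_rot: [-3.142, -0.0, 1.507]
ft_force: [0.2, 2.0, 5.0]
opening: 0.001
grip_force: 2.0
```

Request:
jog_arm --targets '[{"turn": [0, 0, 0], "slide": [0, 0, -1], "claw": 0}, {"turn": [0, 0, 0], "slide": [0, 0, 0], "claw": 0}]'

```text
t: 7.3
eef_pos: [523.0, -178.9, 103.6]
tcp_rot: [3.142, 0.0, 1.507]
ft_force: [0.3, 3.0, 4.8]
opening: 0.003
grip_force: 2.0
```

Request:
jog_arm --targets '[{"turn": [0, 0, 0], "slide": [0, 0, -1], "claw": 0}, {"turn": [0, 0, 0], "slide": [0, 0, -1], "claw": 0}, {"turn": [0, 0, 0], "slide": [0, 0, 0], "claw": 0}]'

```text
t: 7.68
eef_pos: [523.0, -178.8, 101.6]
tcp_rot: [3.142, 0.0, 1.507]
ft_force: [-0.4, 1.8, 4.4]
opening: 0.006
grip_force: 2.0
```

Request:
jog_arm --targets '[{"turn": [0, 0, 0], "slide": [0, 0, -1], "claw": 0}, {"turn": [0, 0, 0], "slide": [0, 0, -1], "claw": 0}, {"turn": [0, 0, 0], "slide": [0, 0, 0], "claw": 0}]'

```text
t: 8.05
eef_pos: [523.0, -178.8, 99.6]
tcp_rot: [3.142, 0.0, 1.507]
ft_force: [-0.7, 1.3, 5.2]
opening: 0.002
grip_force: 2.0
```

Request:
jog_arm --targets '[{"turn": [0, 0, 0], "slide": [0, 0, -1], "claw": 0}, {"turn": [0, 0, 0], "slide": [0, 0, -1], "claw": 0}, {"turn": [0, 0, 0], "slide": [0, 0, 0], "claw": 0}]'

```text
t: 8.43
eef_pos: [523.0, -178.9, 97.6]
tcp_rot: [-3.142, 0.0, 1.507]
ft_force: [0.3, 1.5, 4.2]
opening: 0.002
grip_force: 2.0
```

Request:
jog_arm --targets '[{"turn": [0, 0, 0], "slide": [0, 0, -1], "claw": 0}, {"turn": [0, 0, 0], "slide": [0, 0, -1], "claw": 0}, {"turn": [0, 0, 0], "slide": [0, 0, 0], "claw": 0}]'

```text
t: 8.8
eef_pos: [523.2, -178.7, 96.0]
tcp_rot: [3.141, -0.0, 1.507]
ft_force: [-0.7, 3.0, 8.6]
opening: 0.006
grip_force: 4.0
```

Request:
jog_arm --targets '[{"turn": [0, 0, 0], "slide": [0, 0, -0.5], "claw": 0}, {"turn": [0, 0, 0], "slide": [0, 0, 0], "claw": 0}, {"turn": [0, 0, 0], "slide": [0, 0, 0], "claw": 0}]'

```text
t: 9.18
eef_pos: [523.2, -178.7, 95.7]
tcp_rot: [3.141, -0.0, 1.507]
ft_force: [-0.1, 3.6, 10.9]
opening: 0.005
grip_force: 4.5
```

Request:
jog_arm --targets '[{"turn": [0, 0, -2.9], "slide": [-5.4, 0.5, 0], "claw": 0}, {"turn": [0, 0, -2.9], "slide": [-5.4, 0.8, 0], "claw": 0}, {"turn": [0, 0, -2.9], "slide": [-5.3, 1.1, 0], "claw": 0}]'

```text
t: 9.55
eef_pos: [507.6, -176.7, 95.8]
tcp_rot: [3.139, 0.0, 1.353]
ft_force: [1.7, 1.5, 9.7]
opening: 0.005
grip_force: 4.3
```

Request:
jog_arm --targets '[{"turn": [0, 0, -2.9], "slide": [-5.3, 1.3, 0], "claw": 0}, {"turn": [0, 0, -2.9], "slide": [-5.2, 1.6, 0], "claw": 0}, {"turn": [0, 0, -2.9], "slide": [-5.1, 1.9, 0], "claw": 0}, {"turn": [0, 0, -2.9], "slide": [-5.0, 2.1, 0], "claw": 0}, {"turn": [0, 0, -2.9], "slide": [-4.9, 2.4, 0], "claw": 0}]'

```text
t: 10.18
eef_pos: [482.0, -167.8, 95.8]
tcp_rot: [3.139, 0.0, 1.1]
ft_force: [0.2, -2.0, 8.6]
opening: 0.002
grip_force: 4.6
```

```bash
python3 - <<'E'
from h import *
c=read_camera("wrist"); cv2.imwrite("pics/w4.png",c["frame"]); print(state()["ft_force"])
E
```

```text
[-0.1714074 -3.2241791  9.5371329]
```

View pics/w4.png

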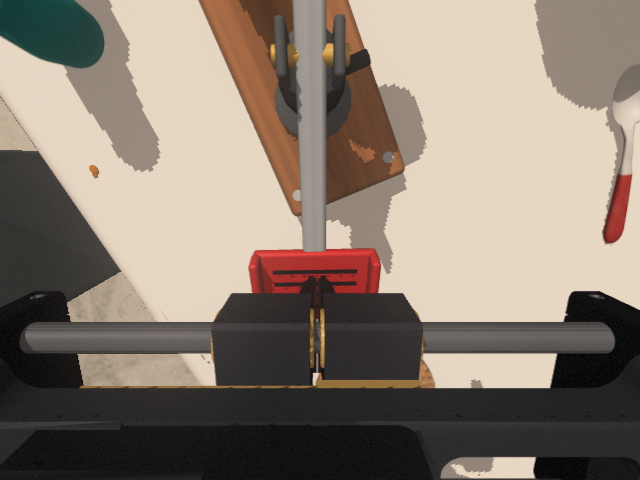

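The lever follows the fingers without lag, centred in the image with the pad at (250–380, 250–290).

Request:
jog_arm --targets '[{"turn": [0, 0, -2.9], "slide": [-4.8, 2.6, 0], "claw": 0}, {"turn": [0, 0, -2.9], "slide": [-4.7, 2.8, 0], "claw": 0}, {"turn": [0, 0, -2.9], "slide": [-4.5, 3.1, 0], "claw": 0}, {"turn": [0, 0, -2.9], "slide": [-4.3, 3.3, 0], "claw": 0}, {"turn": [0, 0, -2.9], "slide": [-4.2, 3.5, 0], "claw": 0}]'

```text
t: 10.85
eef_pos: [459.1, -152.7, 95.6]
tcp_rot: [3.14, 0.0, 0.847]
ft_force: [-2.8, -5.4, 8.7]
opening: 0.005
grip_force: 5.1
```

Request:
jog_arm --targets '[{"turn": [0, 0, -2.9], "slide": [-4.0, 3.7, 0], "claw": 0}, {"turn": [0, 0, -2.9], "slide": [-3.8, 3.9, 0], "claw": 0}, {"turn": [0, 0, -2.9], "slide": [-3.6, 4.1, 0], "claw": 0}, {"turn": [0, 0, -2.9], "slide": [-3.4, 4.2, 0], "claw": 0}, {"turn": [0, 0, -2.9], "slide": [-3.2, 4.4, 0], "claw": 0}]'

```text
t: 11.48
eef_pos: [440.4, -132.1, 95.4]
tcp_rot: [3.141, 0.001, 0.594]
ft_force: [-6.3, -5.5, 9.3]
opening: 0.005
grip_force: 5.6
```

Request:
jog_arm --targets '[{"turn": [0, 0, -2.9], "slide": [-3.0, 4.6, 0], "claw": 0}, {"turn": [0, 0, -2.9], "slide": [-2.7, 4.7, 0], "claw": 0}, {"turn": [0, 0, -2.9], "slide": [-2.5, 4.8, 0], "claw": 0}, {"turn": [0, 0, 0], "slide": [0, 0, 0], "claw": 0}]'

```text
t: 11.98
eef_pos: [431.7, -117.5, 95.3]
tcp_rot: [-3.141, 0.002, 0.444]
ft_force: [-8.0, -4.0, 9.6]
opening: 0.007
grip_force: 5.8
```

Request:
jog_arm --targets '[{"turn": [0, 0, 0], "slide": [0, 0, 2], "claw": 0}, {"turn": [0, 0, 0], "slide": [0, 0, 4], "claw": 0}, {"turn": [0, 0, 0], "slide": [0, 0, 5], "claw": 0}, {"turn": [0, 0, 0], "slide": [0, 0, 5], "claw": 0}, {"turn": [0, 0, 0], "slide": [0, 0, 5], "claw": 0}]'

```text
t: 12.6
eef_pos: [432.7, -117.5, 116.5]
tcp_rot: [3.141, -0.0, 0.444]
ft_force: [-2.8, -1.0, 2.6]
opening: 0.005
grip_force: 1.8
```

Request:
jog_arm --targets '[{"turn": [0, 0, 0], "slide": [0, 0, 5], "claw": 0}, {"turn": [0, 0, 0], "slide": [0, 0, 5], "claw": 0}, {"turn": [0, 0, 0], "slide": [0, 0, 5], "claw": 0}, {"turn": [0, 0, 0], "slide": [0, 0, 5], "claw": 0}, {"turn": [0, 0, 0], "slide": [0, 0, 10], "claw": 0}]'

```text
t: 13.22
eef_pos: [432.8, -117.4, 146.5]
tcp_rot: [-3.141, -0.0, 0.444]
ft_force: [-0.6, 0.4, 0.0]
opening: 0.005
grip_force: 0.0
```

Request:
jog_arm --targets '[{"turn": [0, 0, 8], "slide": [0, 0, 40], "claw": 60}, {"turn": [0, 0, 8], "slide": [10, 0, 50], "claw": 60}, {"turn": [0, 0, 8], "slide": [20, 10, 50], "claw": 60}, {"turn": [0, 0, 8], "slide": [20, 10, 20], "claw": 60}, {"turn": [0, 0, 0], "slide": [0, 0, 0], "claw": 60}]'

```text
t: 13.85
eef_pos: [483.4, -97.1, 307.3]
tcp_rot: [3.139, -0.001, 1.003]
ft_force: [0.4, 0.3, 0.1]
opening: 0.475
grip_force: 0.0
```

```bash
python3 - <<'E'
from h import *
np.set_printoptions(precision=2,suppress=True)
s=state(); print(s["t"],s["eef_pos"],s["tcp_rot"],s["ft_force"],s["opening"])
c=read_camera("wrist"); cv2.imwrite("pics/w5.png",c["frame"]); np.savez("w5.npz",**{k:np.array(v) for k,v in c.items()})
for q in ["swing","shaker"]:
    print(q,[(np.round(r["xy"]),round(r["conf"],2),onz(c,r["xy"],80)) for r in look_for(q,"wrist")[:4]])
print("expect",proj(c,(538,40,108)),proj(c,(538,40,63)))
E
```

```text
13.85 [483.41 -97.08 307.28] [ 3.14 -0.    1.  ] [0.38 0.34 0.1 ] 0.475407414829627
swing [(array([345., 177.]), 0.55, array([539.22, -72.71,  80.  ]))]
shaker [(array([289.,  92.]), 0.7, array([534.76,  37.89,  80.  ])), (array([243.,  19.]), 0.69, array([533.79, 120.82,  80.  ])), (array([176.,  97.]), 0.6, array([428.18,  98.9 ,  80.  ]))]
expect [287.93  82.34] [291.12  91.02]
```

View pics/w5.png

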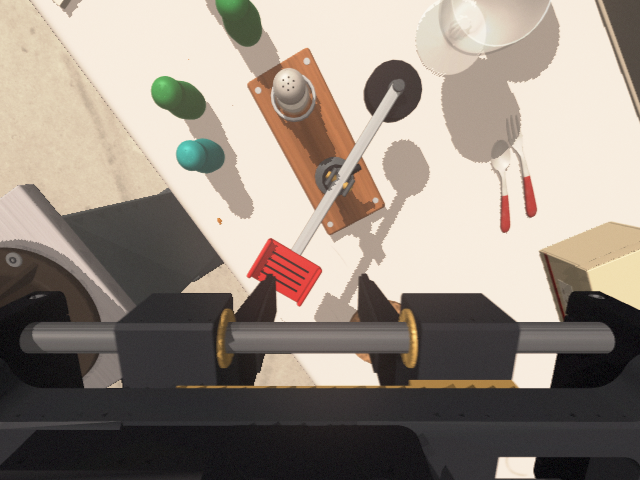

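The wrist view confirms the lever is aside, with the cap at (393,90) and the pad at (285,270). The shaker still stands in its collar, dome at (291,85).

Request:
jog_arm --targets '[{"turn": [0, 0, 9.2], "slide": [11, 15, -10], "claw": 80}, {"turn": [0, 0, 9.2], "slide": [11, 15, -10], "claw": 80}, {"turn": [0, 0, 9.2], "slide": [10, 15, -10], "claw": 80}, {"turn": [0, 0, 9.2], "slide": [10, 15, -10], "claw": 80}, {"turn": [0, 0, 9.2], "slide": [10, 17, -17], "claw": 80}]'

```text
t: 14.62
eef_pos: [534.2, -20.5, 248.0]
tcp_rot: [-3.14, -0.0, 1.808]
ft_force: [0.0, -0.4, 0.3]
opening: 0.799
grip_force: 0.0
```

Request:
jog_arm --targets '[{"turn": [0, 0, 0], "slide": [0, 0, 0], "claw": 80}]'

```text
t: 14.75
eef_pos: [533.7, -20.1, 247.3]
tcp_rot: [-3.138, -0.001, 1.804]
ft_force: [0.5, 0.1, 0.4]
opening: 0.801
grip_force: 0.0
```

```bash
python3 - <<'E'
from h import *
np.set_printoptions(precision=2,suppress=True)
s=state(); print(s["t"],s["eef_pos"],s["tcp_rot"],s["opening"])
c=read_camera("wrist"); cv2.imwrite("pics/w6.png",c["frame"]); np.savez("w6.npz",**{k:np.array(v) for k,v in c.items()})
for q in ["shaker"]:
    print(q,[(np.round(r["xy"]),round(r["conf"],2),onz(c,r["xy"],80)) for r in look_for(q,"wrist")[:4]])
print("expect",proj(c,(538,40,108)),proj(c,(538,40,18)))
E
```

```text
14.75 [533.72 -20.09 247.26] [-3.14 -0.    1.8 ] 0.801357090975554
shaker [(array([212., 137.]), 0.88, array([415.17,  44.97,  80.  ])), (array([362.,  15.]), 0.86, array([527.75, 176.33,  80.  ])), (array([238.,  74.]), 0.76, array([429.91, 104.71,  80.  ])), (array([335., 170.]), 0.59, array([536.64,  41.8 ,  80.  ]))]
expect [337.05 173.6 ] [332.82 170.23]
```

View pics/w6.png

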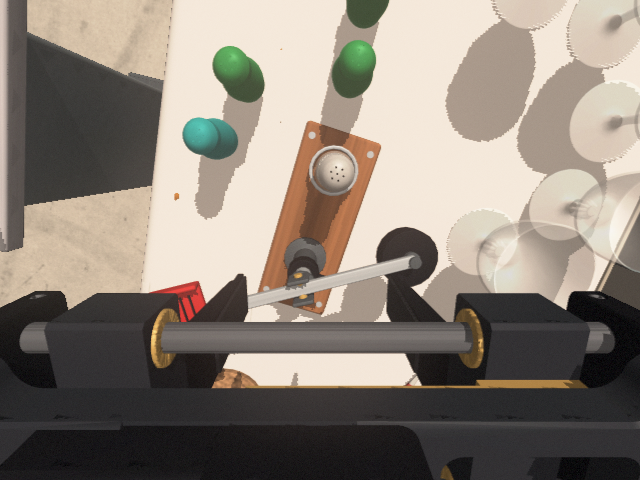

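The collar centre is at (333,170) and the dome at (337,173), which fits my estimate of (538,40). I'll check the height by triangulating before the grasp.

```bash
python3 - <<'E'
from h import *
np.set_printoptions(precision=1,suppress=True)
a=dict(np.load("w5.npz"));c=dict(np.load("w6.npz"))
def holes(c,box):
    x0,y0,x1,y1=box; g=cv2.cvtColor(c["frame"],cv2.COLOR_BGR2GRAY)[y0:y1,x0:x1]; b=cv2.morphologyEx(g,cv2.MORPH_BLACKHAT,np.ones((5,5),np.uint8)); p=np.argwhere(b>35); return p.mean(0)[::-1]+[x0,y0],len(p)
h1=holes(a,(281,72,302,94));h2=holes(c,(325,162,350,185));print(h1,h2)
print(tri([(a,h1[0]),(c,h2[0])]))
E
```

```text
(array([287.8,  83.2]), 24) (array([337. , 173.9]), 31)
(array([537.8,  39.7, 106.8]), [np.float64(0.2997769202309686), np.float64(0.2997769202309169)])
```

Request:
jog_arm --targets '[{"turn": [0, 0, 0], "slide": [2, 30, -20], "claw": 80}, {"turn": [0, 0, 0], "slide": [2, 30, -20], "claw": 80}, {"turn": [0, 0, 0], "slide": [0, 0, -20], "claw": 80}, {"turn": [0, 0, 0], "slide": [0, 0, 0], "claw": 80}]'

```text
t: 15.35
eef_pos: [538.0, 39.1, 188.7]
tcp_rot: [-3.14, -0.0, 1.802]
ft_force: [0.4, -0.0, -0.5]
opening: 0.798
grip_force: 0.0
```

Request:
jog_arm --targets '[{"turn": [0, 0, 0], "slide": [0, 0.4, -30], "claw": 80}, {"turn": [0, 0, 0], "slide": [0, 0, -30], "claw": 80}, {"turn": [0, 0, 0], "slide": [0, 0, -30], "claw": 80}, {"turn": [0, 0, 0], "slide": [0, 0, -25], "claw": 80}, {"turn": [0, 0, 0], "slide": [0, 0, -15], "claw": 80}]'

```text
t: 15.98
eef_pos: [539.0, 39.2, 59.2]
tcp_rot: [3.141, 0.0, 1.803]
ft_force: [0.4, -0.2, -0.3]
opening: 0.801
grip_force: 0.0
```

Request:
jog_arm --targets '[{"turn": [0, 0, 0], "slide": [0, 0, -8], "claw": 80}, {"turn": [0, 0, 0], "slide": [0, 0, 0], "claw": 65}, {"turn": [0, 0, 0], "slide": [0, 0, 0], "claw": 55}, {"turn": [0, 0, 0], "slide": [0, 0, 0], "claw": 48}, {"turn": [0, 0, 0], "slide": [0, 0, 0], "claw": 44}]'

```text
t: 16.6
eef_pos: [538.8, 40.0, 51.5]
tcp_rot: [3.141, 0.0, 1.805]
ft_force: [0.4, 1.2, 0.5]
opening: 0.465
grip_force: 0.0
```

Request:
jog_arm --targets '[{"turn": [0, 0, 0], "slide": [0, 0, 0], "claw": 40}, {"turn": [0, 0, 0], "slide": [0, 0, 0], "claw": 36}, {"turn": [0, 0, 0], "slide": [0, 0, 0], "claw": 34}, {"turn": [0, 0, 0], "slide": [0, 0, 0], "claw": 34}]'

```text
t: 17.1
eef_pos: [538.5, 40.0, 51.2]
tcp_rot: [-3.141, -0.0, 1.805]
ft_force: [-3.2, 0.3, 4.5]
opening: 0.405
grip_force: 30.0
```

Request:
jog_arm --targets '[{"turn": [0, 0, 0], "slide": [0, 0, 5], "claw": 34}, {"turn": [0, 0, 0], "slide": [0, 0, 10], "claw": 34}, {"turn": [0, 0, 0], "slide": [0, 0, 15], "claw": 34}, {"turn": [0, 0, 0], "slide": [0, 0, 25], "claw": 34}, {"turn": [0, 0, 0], "slide": [0, 0, 25], "claw": 34}]'

```text
t: 17.73
eef_pos: [538.8, 40.0, 132.9]
tcp_rot: [3.141, 0.0, 1.805]
ft_force: [0.3, -0.1, -1.1]
opening: 0.405
grip_force: 30.0
```

Request:
jog_arm --targets '[{"turn": [0, 0, 0], "slide": [0, 0, 25], "claw": 34}, {"turn": [0, 0, 0], "slide": [0, 0, 25], "claw": 34}, {"turn": [0, 0, 0], "slide": [0, 0, 25], "claw": 34}, {"turn": [0, 0, 0], "slide": [0, 0, 15], "claw": 34}, {"turn": [0, 0, 0], "slide": [0, 0, 0], "claw": 34}]'

```text
t: 18.35
eef_pos: [538.9, 40.0, 222.2]
tcp_rot: [3.139, 0.001, 1.805]
ft_force: [0.8, 0.1, -1.2]
opening: 0.402
grip_force: 30.0
```

Request:
jog_arm --targets '[{"turn": [0, 0, 0], "slide": [-3, -15, 0], "claw": 34}, {"turn": [0, 0, 0], "slide": [-6, -30, 0], "claw": 34}, {"turn": [0, 0, 0], "slide": [-6, -30, 0], "claw": 34}, {"turn": [0, 0, 0], "slide": [-6, -30, 0], "claw": 34}, {"turn": [0, 0, 0], "slide": [-6, -30, 0], "claw": 34}]'

```text
t: 18.98
eef_pos: [510.7, -96.7, 220.1]
tcp_rot: [-3.14, -0.001, 1.805]
ft_force: [0.5, 0.0, -0.9]
opening: 0.401
grip_force: 30.0
```

Request:
jog_arm --targets '[{"turn": [0, 0, 0], "slide": [-6, -30, 0], "claw": 34}, {"turn": [0, 0, 0], "slide": [-6, -30, 0], "claw": 34}, {"turn": [0, 0, 0], "slide": [-6, -30, 0], "claw": 34}, {"turn": [0, 0, 0], "slide": [-6, -30, 0], "claw": 34}, {"turn": [0, 0, 0], "slide": [-6, -30, 0], "claw": 34}]'

```text
t: 19.6
eef_pos: [480.6, -246.5, 220.1]
tcp_rot: [-3.14, -0.001, 1.805]
ft_force: [1.0, -0.1, -1.6]
opening: 0.405
grip_force: 30.0
```

Request:
jog_arm --targets '[{"turn": [0, 0, 0], "slide": [-6, -30, 0], "claw": 34}, {"turn": [0, 0, 0], "slide": [-6, -30, 0], "claw": 34}, {"turn": [0, 0, 0], "slide": [-3, -11, 0], "claw": 34}, {"turn": [0, 0, 0], "slide": [0, 0, 0], "claw": 34}]'

```text
t: 20.1
eef_pos: [466.1, -316.3, 220.5]
tcp_rot: [-3.141, -0.001, 1.804]
ft_force: [-0.4, -0.1, -1.4]
opening: 0.407
grip_force: 30.0
```

```bash
python3 - <<'E'
from h import *
np.set_printoptions(precision=2,suppress=True)
s=state(); print(s["t"],s["eef_pos"],s["tcp_rot"],s["opening"],s["ft_force"])
c=read_camera("wrist"); cv2.imwrite("pics/w7.png",c["frame"])
print([(r["xy"],r["conf"],onz(c,r["xy"],8)) for r in look_for("coaster","wrist")[:2]])
X=[(467+55*np.cos(t),-316+55*np.sin(t),8) for t in np.linspace(0,6.28,60)]
f=c["frame"]
for x in X: cv2.circle(f,tuple(int(v) for v in proj(c,x)),1,(255,0,0),-1)
cv2.imwrite("pics/w7.png",f)
E
```

```text
20.1 [ 466.05 -316.33  220.46] [-3.14 -0.    1.8 ] 0.4070422923574647 [-0.36 -0.1  -1.44]
[([314.4, 213.5], 0.87, array([ 461.36, -307.61,    8.  ]))]
```

View pics/w7.png

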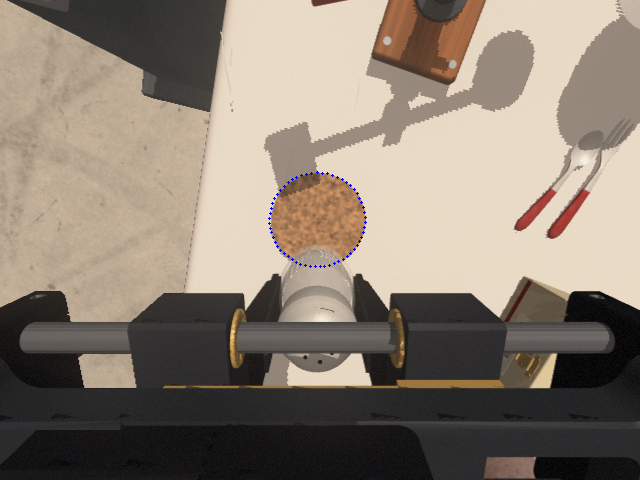

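The computed coaster outline lies exactly on the coaster at (318,220), and the shaker hangs upright in the fingers.

Request:
jog_arm --targets '[{"turn": [0, 0, 0], "slide": [0, 0, -30], "claw": 34}, {"turn": [0, 0, 0], "slide": [0, 0, -40], "claw": 34}, {"turn": [0, 0, 0], "slide": [0, 0, -40], "claw": 34}, {"turn": [0, 0, 0], "slide": [0, 0, -30], "claw": 34}, {"turn": [0, 0, 0], "slide": [0, 0, -15], "claw": 34}]'

```text
t: 20.82
eef_pos: [466.7, -314.9, 64.9]
tcp_rot: [-3.141, -0.001, 1.806]
ft_force: [-0.5, -0.6, -1.0]
opening: 0.407
grip_force: 30.0
```

Request:
jog_arm --targets '[{"turn": [0, 0, 0], "slide": [0, 0, -10], "claw": 34}, {"turn": [0, 0, 0], "slide": [0, 0, -5], "claw": 34}, {"turn": [0, 0, 0], "slide": [0, 0, -3], "claw": 34}, {"turn": [0, 0, 0], "slide": [0, 0, -2], "claw": 34}, {"turn": [0, 0, 0], "slide": [0, 0, 0], "claw": 34}]'

```text
t: 21.45
eef_pos: [466.8, -316.1, 46.4]
tcp_rot: [3.141, 0.0, 1.805]
ft_force: [-0.1, -0.2, -1.6]
opening: 0.404
grip_force: 30.0
```

Request:
jog_arm --targets '[{"turn": [0, 0, 0], "slide": [0, 0, -1.5], "claw": 34}, {"turn": [0, 0, 0], "slide": [0, 0, -1.5], "claw": 34}, {"turn": [0, 0, 0], "slide": [0, 0, -1], "claw": 34}, {"turn": [0, 0, 0], "slide": [0, 0, 0], "claw": 34}]'

```text
t: 21.95
eef_pos: [466.7, -316.0, 42.1]
tcp_rot: [-3.142, -0.0, 1.805]
ft_force: [-0.4, -0.0, -1.0]
opening: 0.406
grip_force: 30.0
```

Request:
jog_arm --targets '[{"turn": [0, 0, 0], "slide": [0, 0, -0.7], "claw": 34}, {"turn": [0, 0, 0], "slide": [0, 0, -0.7], "claw": 34}, {"turn": [0, 0, 0], "slide": [0, 0, 0], "claw": 34}]'

```text
t: 22.32
eef_pos: [466.7, -316.1, 41.2]
tcp_rot: [3.141, 0.0, 1.805]
ft_force: [-2.3, 0.2, 5.7]
opening: 0.405
grip_force: 30.0
```

Contact at the expected height, so I'll release gently.

Request:
jog_arm --targets '[{"turn": [0, 0, 0], "slide": [0, 0, 0], "claw": 42}, {"turn": [0, 0, 0], "slide": [0, 0, 0], "claw": 46}, {"turn": [0, 0, 0], "slide": [0, 0, 0], "claw": 55}, {"turn": [0, 0, 0], "slide": [0, 0, 0], "claw": 70}, {"turn": [0, 0, 0], "slide": [0, 0, 0], "claw": 80}]'

```text
t: 22.95
eef_pos: [466.7, -316.0, 40.7]
tcp_rot: [3.142, -0.0, 1.805]
ft_force: [0.3, -0.0, 0.5]
opening: 0.701
grip_force: 0.0
```

Request:
jog_arm --targets '[{"turn": [0, 0, 0], "slide": [0, 0, 10], "claw": 80}, {"turn": [0, 0, 0], "slide": [0, 0, 25], "claw": 80}, {"turn": [0, 0, 0], "slide": [0, 0, 30], "claw": 80}, {"turn": [0, 0, 0], "slide": [0, 0, 40], "claw": 80}, {"turn": [0, 0, 0], "slide": [0, 0, 40], "claw": 80}]'

```text
t: 23.58
eef_pos: [466.6, -315.9, 187.7]
tcp_rot: [3.141, 0.0, 1.805]
ft_force: [0.1, -1.1, -0.3]
opening: 0.802
grip_force: 0.0
```

Request:
jog_arm --targets '[{"turn": [0, 0, 0], "slide": [0, -30, 40], "claw": 80}, {"turn": [0, 0, 0], "slide": [0, -30, 30], "claw": 80}, {"turn": [0, 0, 0], "slide": [0, 0, 0], "claw": 80}, {"turn": [0, 0, 0], "slide": [0, 0, 0], "claw": 80}]'

```text
t: 24.08
eef_pos: [466.2, -375.2, 255.1]
tcp_rot: [-3.141, -0.001, 1.805]
ft_force: [-0.3, 0.3, -0.2]
opening: 0.804
grip_force: 0.0
```

```bash
python3 - <<'E'
from h import *
np.set_printoptions(precision=2,suppress=True)
s=state(); print(s["t"],s["eef_pos"],s["ft_force"],np.abs(s["qvel"]).max())
c=read_camera("wrist"); print([(r["xy"],r["conf"]) for r in look_for("shaker","wrist")[:2]],proj(c,(467,-316,98)))
cv2.imwrite("pics/w8.png",c["frame"])
E
```

```text
24.075 [ 466.23 -375.21  255.15] [-0.27  0.3  -0.24] 0.01169437213738157
[([331.2, 173.0], 0.85)] [331.73 172.84]
```

View pics/w8.png

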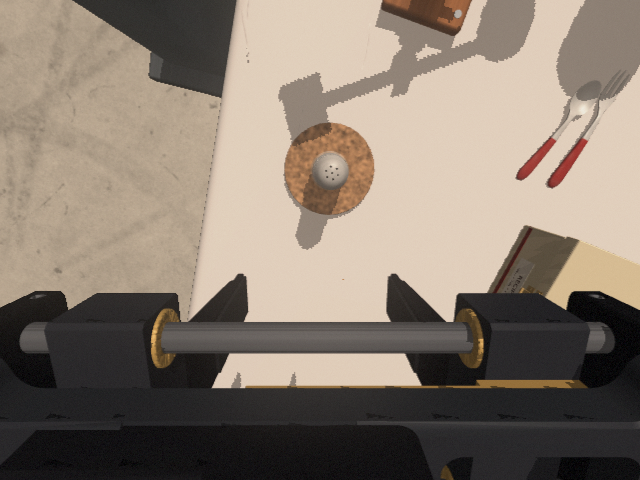

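The shaker stands upright at (331,172), centred on the coaster, and the lever's shadow shows it is still aside.

```bash
python3 -c "
from cell import *
print(job_done())"
```

```text
the job is handed in; nothing more can be done
None
```

The shaker stands upright in the middle of the cork coaster, the lever is left about 1 rad aside, nothing touched the glasses as far as I saw, and the job is handed in; no verdict came back.

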